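# Release and slide open the tip box cover

## Robot

A 7-joint arm with a two-finger parallel gripper is mounted at the origin on the work surface. World frame = base frame: x ahead of the robot, y to its left, z up, the work surface at z = 0. Lengths are in mm, angles in rad, forces in N, time in s.
With the tool pointing down it reaches from about 400 to 850 mm from the base axis. Payload 10.4 kg.
Tool frame: the origin (TCP) lies midway between the tips of the shut fingers; the grasp point (between the pads) lies 19 mm behind it; z points along the fingers, y is the line along which they close (so a half turn about z gives the same grasp; the last joint's range is limited). The gripper opens to 87 mm and grips with 3 to 60 N. Pads are 19 mm wide; open, the fingers measure 117 mm over their backs; the gripper's body (75 mm by 190 mm) begins 51 mm behind the grasp point.
Start: joints at [-1.371, 0.332, -0.065, 1.46, 0.022, 1.35, -0.088], TCP at [138.085, 609.577, 222.576] pointing down, gripper open.
Joint ranges: [-2.6, 2.6], [-0.5, 2.12], [-1.47, 1.34], [0.16, 2.42], [-1.27, 4.41], [0.06, 2.06], [-2.6, 2.6]. Speed limits (rad/s): [2.22, 2.22, 2.79, 2.79, 3.14, 3.14, 3.14].

## Interface

Orientations are given as a unit quaternion [x, y, z, w].
In Python, from station import manip gives the robot as it stands.
- The arm moves only by the tool send_rows, never from a script. Its argument "rows" is a list of rows, each a list of 2 entries, a list of its own where there are three numbers: the shift along the tool's x, y, z in m, then the turn about the tool's z in rad. A call has 1 to 12 rows; each row is the pose to reach, as a shift and turn from the pose commanded when the call began, along the tool's axes at that moment; what a row does not reach only later rows make up. A row lasts 1/12 s, in which the tool goes at most 41.7 mm and 7.16 degrees, less where a joint would pass 70% of its speed; a pose out of reach is approached as far as the arm can. A call with a gripper value outside its range is refused whole. "claw" is the finger opening in m, from 0 to 0.087, set as the call begins (left out, the last holds). The fingers move at their own pace and stop on an object; "force" is the grip in N (left out, the last holds). Time passes only in rows, so rows that repeat a pose let the fingers close. It gives the time, the measured TCP pose, the force, the opening and the grip force at its end, in the units of the state.
- manip.get_obs(): the state, without advancing time (a new reading comes with each control period).
- manip.capture(name): name is "scene" or "top"; returns (picture, depth): 480x640x3 uint8, red, green, blue; 480x640 float32, mm along the optical axis (not along the pixel's ray), 0 where there is no reading.
- manip.camera_params(name): a dict with "intrinsics" (3x3 intrinsics, pixels), "rvec" (rotation vector, rad) and "tvec" (3), from world to camera coordinates, as OpenCV has them. Camera axes: x right, y down, z forward; pixel columns grow to the right and rows downward; lengths in mm; the calibration is good to about 2 mm. A picture is of the moment at which its call begins. camera_params takes no time and is no camera call.
- manip.job_done(): hands the job in; it is judged then, once.
Trained networks look in the newest picture that a camera, given by its name, has taken for a name from the list of things; names that differ only in an ending like _2 or _b are one class to them, and where a whole thing is asked for, a point or a joint stands for the part that bears it (a point fixed in the world has none). Each returns a list of dicts, best first, with "conf" (0 to 1); they miss things now and then, are a little off and sometimes report something else, mostly with a low value. They report only what shows in the picture. A call takes as long as a camera call. They do not tell look-alikes from the thing itself.
- manip.spot_in(camera, label): "box" ([left, top, right, bottom] in pixels, round what is visible of it).
- manip.outline_of(camera, label): "pixels" (480x640 bool, what is visible of it) and "box" ([left, top, right, bottom] in pixels, round what is visible of it).
- manip.spot_point(camera, label): "at" ([column, row] in pixels: a listed point, or the origin of a listed thing).
The state is a dict: "time_s": time; "joints": joint angles; "joint_vel": joint speeds; "joint_efforts": joint torques, N m; "ee_pos": TCP position; "ee_rot": TCP orientation; "force": force on the tool from outside, world axes, zero at the start; "ft_torque": the same for the moment, N m; "grip_width": opening from 0.0 (shut) to 1.0 (fully open); "grasp_force": force on a finger pad.
Only numpy, scipy, OpenCV 4.12 (cv2) and the standard library are available. Lean on these libraries where they do the work, as an engineer would, in place of code of your own. Each camera call takes 0.05 s, during which the arm holds its last target. There are 200 camera calls.

## Task

Open the pipette tip box: press the snap tab beside it all the way in, then push the released cover off the box along its guides until it lies flat on the ledge at the end and all the tips are uncovered. Only touch and push with the fingertips; do not pick up or tip the cover, leave the other things on the bench where they are, and finish with the hand clear.

Things in the scene. Friction and masses are not known exactly. Their poses are not given: they have to be found in the camera images.
- dock: White dock fixed to the bench, 105 wide (x) by 305 long (y) mm, plus a catch housing on its -x side. Origin at bench level on its centre line. The part y -136 to -10 mm is the tip box with a yellow tip rack; the part y +15 to +155 is the empty white ledge. The cover slides in the dock's +y, from box to ledge, on a seat 52 mm above the bench. Tips reach 47 mm. The -y end is open.
- ledge_mid (a point): Centre of the white ledge at seat height (dock y = +94 mm, 52 mm above the bench): where the cover's origin comes when it meets the end stop at dock y = +155, a wall 64 mm high. White guides line both long sides: along the box they have lips over the cover's edges (75 mm apart, tops 64 mm above the bench), along the ledge they stand 6 mm above the seat with no lips.
- tab_top (a point): Centre of the upper face of the snap tab, a grey pad 36 (x) by 38 (y) mm with three dark ridges, on the dock's -x side at dock x = -73, y = +6 mm. Upper face 80 mm above the bench when out, 71 when fully in. It is pressed straight down. Its tooth stands in front of the cover's leading edge and blocks it; pressed in, the tooth sinks below the seat and the cover slides over it.
- tab (a joint): Travel of the snap tab in m: about 0 to 0.0015 = out (locked), 0.009 = fully in; the cover is free from 0.0075. It has about 4 N of friction, no spring, and stays in where it is left.
- cover: Loose grey sliding cover of the tip box, 84 (x) by 122 (y) by 11 mm thick, about 90 g, axes parallel to the dock's. Origin at the centre of its underside. At the start it lies on the box at about dock y = -72 mm, with 8 to 13 mm of play up to the tooth. The box is fully uncovered once the origin is past about dock y = +55 mm.
- cover_rib (a point): Middle of the rear (-y) face of the upright push rib at the cover's -y end. The rib is 64 wide (x), 8 thick (y) and stands 16 mm above the cover's top (27 mm above the seat); this point is 19 mm above the cover's underside. The rear face is flush with the cover's -y edge. A few newtons here towards the dock's +y slide the released cover.
- tube_rack: Loose white two-tier tube rack, 56 x 130 mm, 110 mm tall with the amber tube in it. Leave alone. Origin at the centre of its underside.
- well_block: Loose yellow well block, 85 x 125 x 24 mm. Leave alone. Origin at the centre of its underside.
- marker: Marker pen with a red cap, lying, 135 mm long, 14 mm thick; origin under the middle of its black barrel. Leave alone.
- small_jar: Small lidded glass jar, 62 mm across, 75 mm tall. Leave alone. Origin at the centre of its underside.
- big_jar: Large lidded glass jar, 100 mm across, 145 mm tall. Leave alone. Origin at the centre of its underside.
- spare_box: Spare closed tip box with a blue lid, 87 x 124 x 90 mm. Leave alone. Origin at the centre of its underside.
Mind the look-alikes: they are no part of the job. Of the things like the cover, leave any that is purple or red; of the rest the larger one is meant.

How it is judged:
By the outcome, as a careful person would: the job done as asked, in the order asked, and still so for the second after the job is handed in, with the robot touching nothing.
It also fails if it takes over 48 s, if anything falls off the work surface, if the arm or the gripper's body presses on something with over 40 N, if the wrist force passes 120 N, or if a joint passes its speed limit or range.

## Working session

There is one attempt and no reset: what is moved stays moved. The work goes in short steps, Python scripts to look and compute and a tool call to move; the robot and the scene stay as the last step left them, time stands still between calls to the robot, and variables do not carry over. Pictures are saved under pics/ and viewed, at most 10 in all, crops included, and the job is handed in when it is done.

Besides the shell and the picture viewer there is one more tool, called after "Emit:" as name([rows], argument=value, ...), one row to a line, values as JSON. send_rows: Moves the arm, as the interface text tells. Its arguments: {"type":"object","properties":{"rows":{"type":"array","items":{"type":"array"}},"claw":{"type":"number"},"force":{"type":"number"}},"required":["rows"]}

```bash
mkdir -p pics
cat > h.py <<'E'
import numpy as np, cv2
from station import manip
def cam(n):
    p=manip.camera_params(n); R=cv2.Rodrigues(np.array(p["rvec"],float))[0]
    return np.array(p["intrinsics"],float),R,np.array(p["tvec"],float).ravel()
def at_z(n,uv,z):
    K,R,t=cam(n); r=R.T@np.linalg.inv(K)@np.array([uv[0],uv[1],1.]); c=-R.T@t
    return c+r*(z-c[2])/r[2]
def cloud(n,d):
    K,R,t=cam(n); v,u=np.mgrid[:480,:640]; P=np.stack([u,v,np.ones_like(u)],-1)@np.linalg.inv(K).T*d[...,None]
    return (P-t)@R
def proj(n,X):
    K,R,t=cam(n); p=(R@np.atleast_2d(np.array(X,float)).T).T+t; p=p@K.T; return p[:,:2]/p[:,2:]
E
python3 - <<'E'
from h import *
for n in("scene","top"):
    im,d=manip.capture(n); cv2.imwrite(f"pics/{n}0.png",im[...,::-1]); np.savez(f"{n}0.npz",im=im,d=d)
    print(n,"cam at",(-cam(n)[1].T@cam(n)[2]).round())
    for l in("cover","dock"):
        print(l,[(np.round(o["box"]).tolist(),round(o["conf"],2)) for o in manip.spot_in(n,l)])
    for l in("tab_top","cover_rib","ledge_mid","cover","dock"):
        print(l,[(np.round(o["at"]).tolist(),round(o["conf"],2)) for o in manip.spot_point(n,l)])
o=manip.get_obs();print(o["ee_pos"],o["ee_rot"],o["time_s"],o["force"])
E
```

```text
scene cam at [1458.  -33. 1038.]
cover [([429.0, 164.0, 478.0, 199.0], 0.83), ([289.0, 193.0, 324.0, 224.0], 0.76), ([273.0, 237.0, 332.0, 263.0], 0.67), ([223.0, 177.0, 270.0, 217.0], 0.63)]
dock [([270.0, 214.0, 406.0, 285.0], 0.79)]
tab_top [([328.0, 213.0], 0.66)]
cover_rib [([433.0, 169.0], 0.97), ([300.0, 217.0], 0.96), ([276.0, 246.0], 0.74), ([255.0, 204.0], 0.58)]
ledge_mid [([372.0, 240.0], 0.6)]
cover [([248.0, 196.0], 0.84), ([303.0, 248.0], 0.77), ([307.0, 207.0], 0.62), ([449.0, 184.0], 0.62), ([147.0, 292.0], 0.52)]
dock [([332.0, 260.0], 0.7)]
top cam at [ 395.  -28. 1068.]
cover [([386.0, 300.0, 440.0, 359.0], 0.94), ([323.0, 286.0, 359.0, 330.0], 0.93), ([321.0, 210.0, 377.0, 243.0], 0.81), ([147.0, 322.0, 204.0, 368.0], 0.81), ([248.0, 165.0, 304.0, 204.0], 0.55)]
dock [([248.0, 203.0, 382.0, 272.0], 0.81)]
tab_top [([321.0, 258.0], 0.61)]
cover_rib [([196.0, 353.0], 0.83), ([352.0, 291.0], 0.68), ([378.0, 227.0], 0.66), ([400.0, 306.0], 0.66)]
ledge_mid [([275.0, 239.0], 0.77)]
cover [([413.0, 330.0], 0.97), ([340.0, 310.0], 0.96), ([346.0, 226.0], 0.88), ([175.0, 347.0], 0.79)]
dock [([490.0, 204.0], 0.7), ([319.0, 235.0], 0.68), ([412.0, 228.0], 0.65), ([347.0, 228.0], 0.32)]
[138.11373179 609.56339617 222.5655704 ] [1.11201192e-01 9.93797914e-01 3.37540037e-05 6.49108157e-06] 0.8 [0.16010171 0.19042076 0.71991119]
```

View pics/scene0.png

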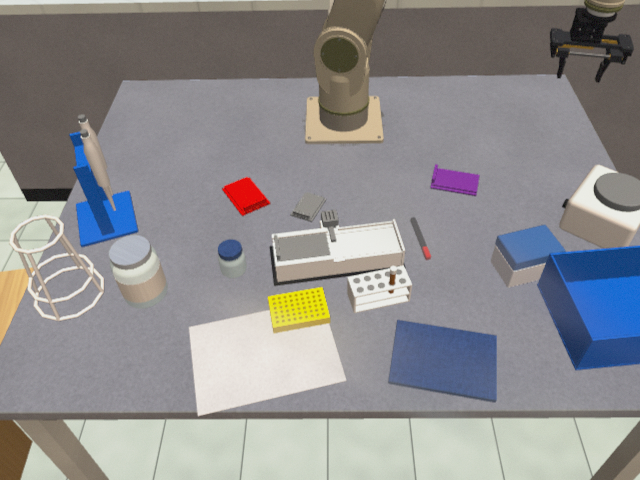

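View pics/top0.png

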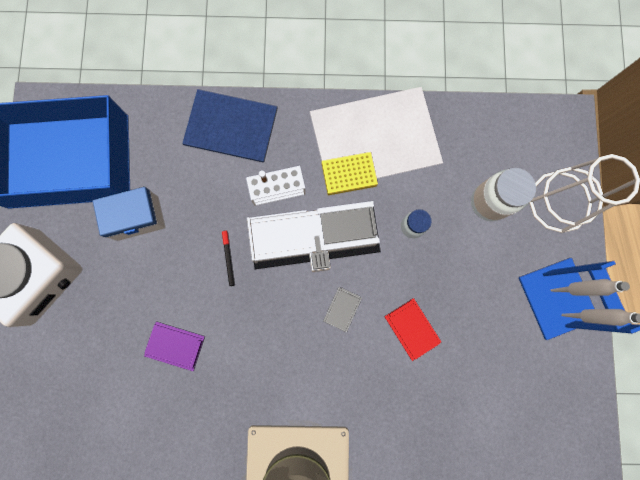

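In the top picture, four things could be the cover: grey on the dock (348,226), small grey on the bench (342,310), red (413,330) and purple (175,347). I choose the large grey one on the dock. The tab is at about (319,260) and the ledge is on the left (+world y). Next I'll measure the dock pose and check that choice in a close crop.

Run:
```python
from h import *
f=np.load("top0.npz"); im,d=f["im"],f["d"]; C=cloud("top",d)
for n,uv,z in(("top",(346,226),52),("top",(378,227),71),("top",(275,239),52),("top",(321,258),80),("top",(319,235),0),("scene",(372,240),52),("scene",(328,213),80),("scene",(276,246),71),("scene",(303,248),52)):
    print(n,uv,at_z(n,uv,z).round(1))
roi=np.zeros(d.shape,bool); roi[195:280,240:390]=1
z=C[...,2]
# rim: points above 30mm
m=roi&(z>40)&(z<76)&(d>0)
def rect(m,s):
    lab=cv2.connectedComponentsWithStats(m.astype(np.uint8))
    i=1+np.argmax(lab[2][1:,4]); mm=lab[1]==i
    r=cv2.minAreaRect(C[mm][:,:2].astype(np.float32)); print(s,mm.sum(),r,np.median(z[mm]))
rect(m,"dock")
hsv=cv2.cvtColor(im,cv2.COLOR_RGB2HSV)
g=roi&(hsv[...,2]<170)&(hsv[...,2]>80)&(z>50)&(z<75)
rect(g,"cover grey")
g=roi&(z>76)&(z<90); rect(g,"tab"); print(C[g].mean(0) if g.any() else 0)
c=cv2.resize(im[190:285,235:395],None,fx=5,fy=5,interpolation=cv2.INTER_CUBIC)
cv2.imwrite("pics/crop0.png",c[...,::-1])
```

```text
top (346, 226) [ 577.2 -105.4   52. ]
top (378, 227) [ 572.9 -177.9   71. ]
top (275, 239) [543.1  60.4  52. ]
top (321, 258) [497.6 -47.3  80. ]
top (319, 235) [562.8 -43.    0. ]
scene (372, 240) [551.8  54.3  52. ]
scene (328, 213) [488.5 -48.5  80. ]
scene (276, 246) [ 584.9 -167.5   71. ]
scene (303, 248) [ 574.9 -106.9   52. ]
dock 5401 ((544.5244750976562, -30.96954345703125), (142.7635498046875, 297.62689208984375), 8.6862154006958) 54.50351689521794
cover grey 1548 ((578.305908203125, -107.9598159790039), (73.86121368408203, 120.19868469238281), 8.946769714355469) 63.230500608700424
tab 258 ((493.60943603515625, -45.46903991699219), (35.96183776855469, 37.80724334716797), 9.77811336517334) 80.18547201326595
[519.01078795 -78.64482026  79.97556505]
```

View pics/crop0.png

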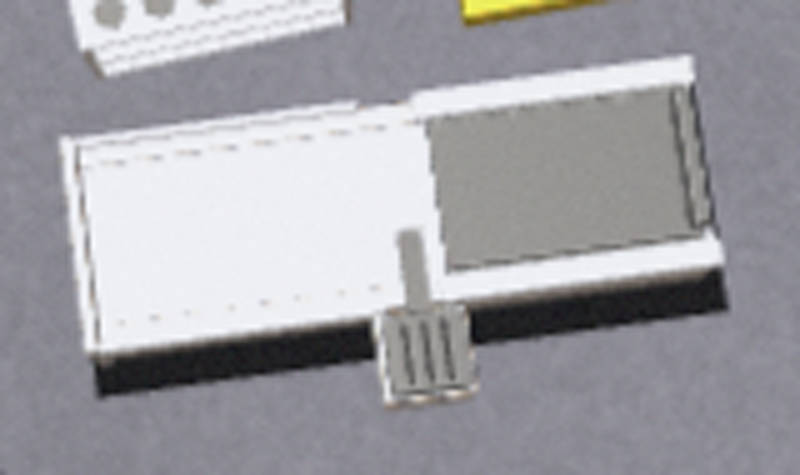

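The crop confirms it. The grey cover with its rib is at right (rib at about crop (690,160)), and the tab with three ridges is at (428,352). The tab tooth arm stands ahead of the cover. The dock yaw is about +9° and its origin is at about (567,-40). The tab top measures about (493.6,-45.5,80), which matches the given 80 mm height and 36x38 mm size. I'll go by a waypoint, with the fingers shut and aligned to the dock.

Emit:
send_rows([
  [[-0.335,-0.293,0],-0.38],
  [[-0.335,-0.293,0],-0.38],
  [[-0.335,-0.293,0],-0.38],
  [[-0.335,-0.293,0],-0.38],
  [[-0.335,-0.293,0],-0.38],
  [[-0.335,-0.293,0],-0.38],
  [[-0.335,-0.293,0],-0.38],
  [[-0.335,-0.293,0],-0.38],
  [[-0.335,-0.293,0],-0.38],
  [[-0.335,-0.293,0],-0.38],
  [[-0.335,-0.293,0],-0.38],
  [[-0.335,-0.293,0],-0.38],
], claw=0, force=20)

```text
time_s: 1.8
ee_pos: [403.8, 244.0, 223.0]
ee_rot: [-0.074, 0.997, -0.0, 0.001]
force: [0.7, -0.3, 0.3]
grip_width: 0.176
grasp_force: 0.0
```

Emit:
send_rows([
  [[-0.046,-0.299,0],0],
  [[-0.046,-0.299,0],0],
  [[-0.046,-0.299,0],0],
  [[-0.046,-0.299,0],0],
  [[-0.046,-0.299,0],0],
  [[-0.046,-0.299,0.11],0],
  [[-0.046,-0.299,0.11],0],
  [[-0.046,-0.299,0.11],0],
  [[-0.046,-0.299,0.11],0],
  [[-0.046,-0.299,0.11],0],
  [[-0.046,-0.299,0.11],0],
  [[-0.046,-0.299,0.11],0],
])

```text
time_s: 2.8
ee_pos: [492.9, -37.2, 113.5]
ee_rot: [-0.079, 0.997, 0.0, 0.001]
force: [0.8, 0.1, 0.8]
grip_width: 0.005
grasp_force: 0.0
```

Run:
```python
from h import *
im,d=manip.capture("scene")
c=cv2.resize(im[140:290,250:430],None,fx=4,fy=4,interpolation=cv2.INTER_CUBIC)
cv2.imwrite("pics/above.png",c[...,::-1])
o=manip.get_obs();print(o["ee_pos"],o["ee_rot"],o["time_s"],o["force"],o["grip_width"])
```

```text
[493.0781914  -36.91223237 113.78543404] [-7.93755468e-02  9.96844232e-01  3.82205270e-04  9.76508544e-04] 2.85 [-0.13052945 -0.67378333  0.71761389] 0.0051435322535226735
```

View pics/above.png

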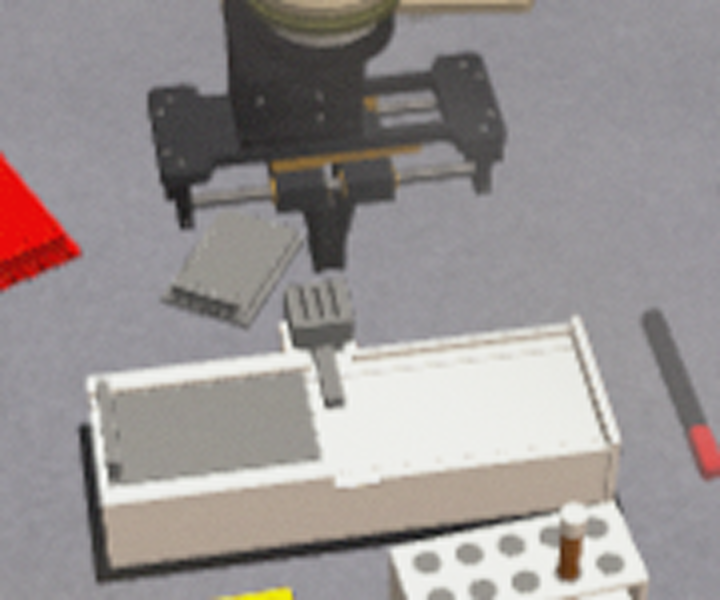

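The shut fingers are over the tab, at crop (325,265) above the ridged pad at (320,305), and about 8 mm off in y. I'll correct that and press.

Emit:
send_rows([
  [[0,-0.008,0.01],0],
  [[0,-0.008,0.025],0],
  [[0,-0.008,0.03],0],
  [[0,-0.008,0.033],0],
  [[0,-0.008,0.036],0],
  [[0,-0.008,0.038],0],
  [[0,-0.008,0.04],0],
  [[0,-0.008,0.042],0],
  [[0,-0.008,0.043],0],
  [[0,-0.008,0.043],0],
  [[0,-0.008,0.043],0],
])

```text
time_s: 3.77
ee_pos: [494.3, -45.6, 71.2]
ee_rot: [-0.079, 0.997, 0.001, 0.001]
force: [-8.8, 3.7, 22.8]
grip_width: 0.003
grasp_force: 11.8
```

Emit:
send_rows([
  [[0,0,0.001],0],
  [[0,0,0.0015],0],
  [[0,0,0.0015],0],
  [[0,0,0.0015],0],
])

```text
time_s: 4.1
ee_pos: [494.4, -45.7, 71.0]
ee_rot: [-0.078, 0.997, 0.001, 0.001]
force: [-15.9, 2.5, 42.8]
grip_width: 0.005
grasp_force: 21.3
```

The tab stopped dead at 71.0 mm with 43 N, so it's fully in. I'll rise and go behind the rib.

Emit:
send_rows([
  [[0,0,-0.02],0],
  [[0,0,-0.045],0],
  [[-0.02,-0.04,-0.045],0],
  [[-0.073,-0.175,-0.045],0],
  [[-0.073,-0.175,-0.045],0],
  [[-0.073,-0.175,-0.045],0],
  [[-0.073,-0.175,-0.045],0],
  [[-0.073,-0.175,-0.045],0],
  [[-0.073,-0.175,-0.045],0],
  [[-0.073,-0.175,-0.045],0],
])

```text
time_s: 4.93
ee_pos: [592.9, -207.1, 112.6]
ee_rot: [-0.079, 0.997, 0.0, -0.0]
force: [0.3, -0.1, 0.3]
grip_width: 0.003
grasp_force: 0.0
```

Run:
```python
from h import *
im,d=manip.capture("scene"); C=cloud("scene",d)
c=cv2.resize(im[140:290,250:430],None,fx=4,fy=4,interpolation=cv2.INTER_CUBIC)
cv2.imwrite("pics/behind.png",c[...,::-1])
o=manip.get_obs();print(o["ee_pos"],o["ee_rot"],o["time_s"],o["force"],o["grip_width"])
for l in("tab_top","cover_rib"):
  for p in manip.spot_point("scene",l): print(l,p["at"],p["conf"],at_z("scene",p["at"],71).round(1))
```

```text
[ 592.91204963 -206.44016296  112.77915898] [-7.90787454e-02  9.96868292e-01  3.76187276e-04 -1.34458415e-04] 4.9833 [-0.90313134  0.79785576  0.71374825] 0.0013322063539807371
tab_top [326.3, 217.7] 0.64 [495.4 -52.7  71. ]
cover_rib [433.0, 170.4] 0.92 [326.8 223.1  71. ]
cover_rib [276.6, 244.9] 0.89 [ 581.5 -166.3   71. ]
cover_rib [302.8, 213.1] 0.8 [ 478.8 -109.5   71. ]
```

View pics/behind.png

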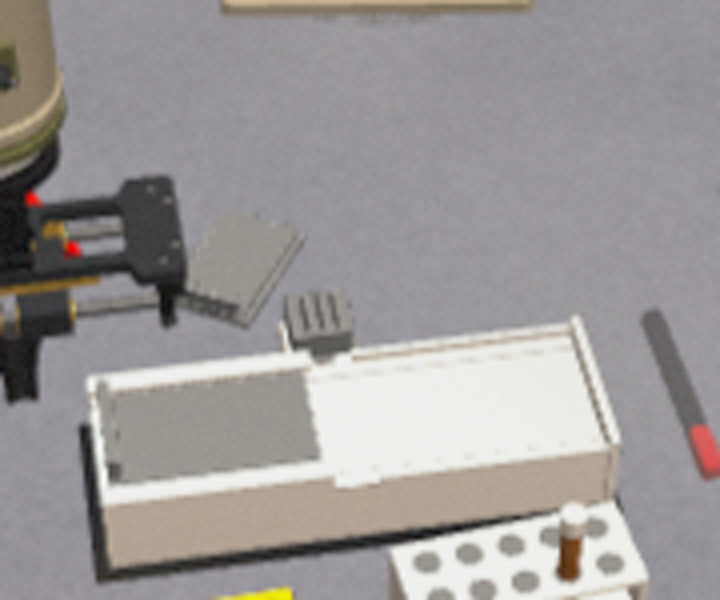

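The tooth has gone below the seat, and the tab is down at crop (320,325). The fingers are behind the rib on the centre line, about 35 mm from TCP to rib. I'll lower them and approach.

Emit:
send_rows([
  [[0,0,0.02],0],
  [[0,0,0.043],0],
  [[0,0,0.043],0],
  [[0,0.008,0.043],0],
  [[0,0.014,0.043],0],
  [[0,0.02,0.043],0],
  [[0,0.026,0.043],0],
  [[0,0.032,0.043],0],
  [[0,0.038,0.043],0],
  [[0,0.044,0.043],0],
  [[0,0.05,0.043],0],
  [[0,0.056,0.043],0],
])

```text
time_s: 6.08
ee_pos: [584.2, -151.8, 70.1]
ee_rot: [-0.079, 0.997, 0.0, 0.0]
force: [-0.3, -0.9, 0.6]
grip_width: 0.002
grasp_force: 0.3
```

Emit:
send_rows([
  [[0,0.006,0],0],
  [[0,0.013,0],0],
  [[0,0.02,0],0],
  [[0,0.028,0],0],
  [[0,0.036,0],0],
  [[0,0.044,0],0],
  [[0,0.052,0],0],
  [[0,0.06,0],0],
  [[0,0.068,0],0],
  [[0,0.076,0],0],
  [[0,0.084,0],0],
  [[0,0.09,0],0],
])

```text
time_s: 7.08
ee_pos: [570.1, -62.3, 70.0]
ee_rot: [-0.079, 0.997, 0.0, 0.0]
force: [-0.6, -0.2, 0.5]
grip_width: 0.006
grasp_force: 0.1
```

Run:
```python
from h import *
im,d=manip.capture("scene")
c=cv2.resize(im[140:290,250:430],None,fx=4,fy=4,interpolation=cv2.INTER_CUBIC)
cv2.imwrite("pics/push.png",c[...,::-1])
o=manip.get_obs();print(o["ee_pos"],o["force"])
```

```text
[570.09078274 -61.07792721  69.9503272 ] [0.24481653 1.99719229 0.1014156 ]
```

View pics/push.png

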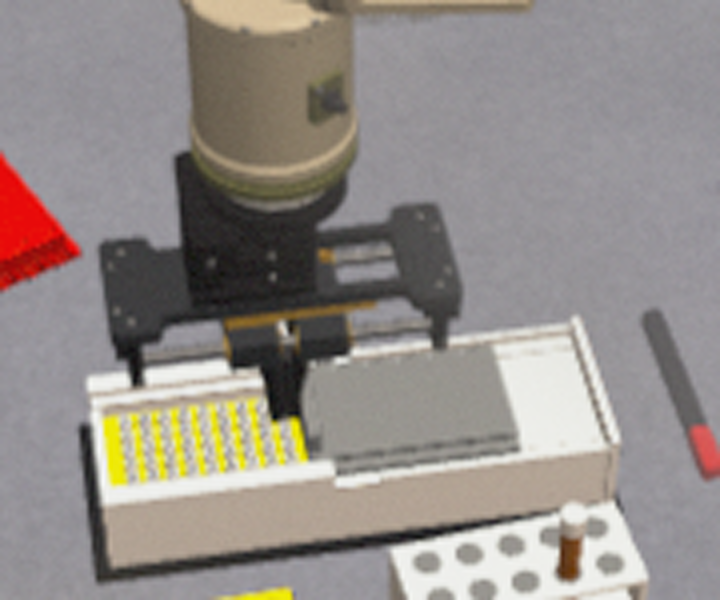

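The cover is sliding straight, and the tips are mostly uncovered with roughly 45 mm of ledge left. I'll finish the push slowly to the end stop.

Emit:
send_rows([
  [[0,0.005,0],0],
  [[0,0.01,0],0],
  [[0,0.016,0],0],
  [[0,0.022,0],0],
  [[0,0.027,0],0],
  [[0,0.031,0],0],
  [[0,0.034,0],0],
  [[0,0.036,0],0],
  [[0,0.038,0],0],
  [[0,0.04,0],0],
  [[0,0.042,0],0],
])

```text
time_s: 8.05
ee_pos: [563.6, -21.9, 70.0]
ee_rot: [-0.078, 0.997, -0.0, 0.0]
force: [-0.4, 0.3, 0.2]
grip_width: 0.005
grasp_force: 0.2
```

Emit:
send_rows([
  [[0,0.002,0],0],
  [[0,0.004,0],0],
  [[0,0.006,0],0],
  [[0,0.008,0],0],
])

```text
time_s: 8.38
ee_pos: [562.3, -13.9, 70.0]
ee_rot: [-0.079, 0.997, 0.0, -0.0]
force: [-0.2, -0.3, -1.2]
grip_width: 0.008
grasp_force: 1.2
```

Run:
```python
from h import *
im,d=manip.capture("scene")
c=cv2.resize(im[140:290,250:430],None,fx=4,fy=4,interpolation=cv2.INTER_CUBIC)
cv2.imwrite("pics/push2.png",c[...,::-1])
o=manip.get_obs();print(o["ee_pos"],o["force"])
```

```text
[562.27727523 -13.9554092   70.00458184] [-0.39029144 -1.0262056  -0.28058654]
```

View pics/push2.png

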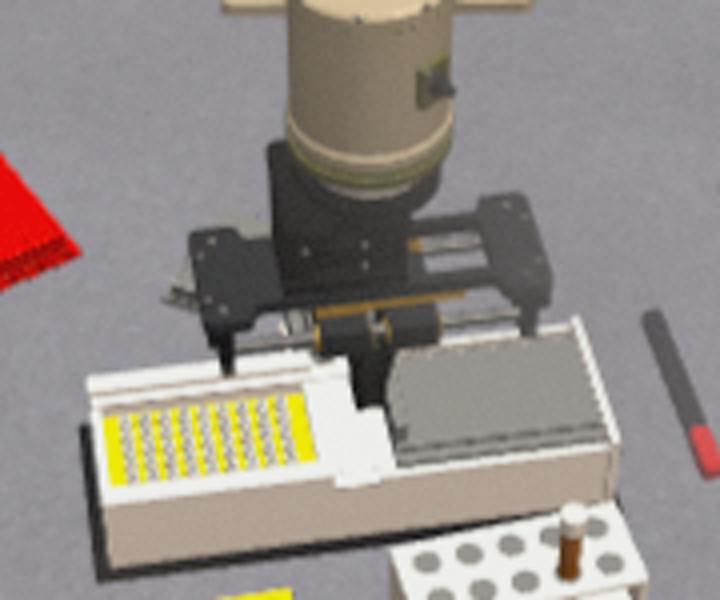

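The tips are all uncovered, and the cover is almost at the end wall at crop (605,420). I'll nudge it until the force rises.

Emit:
send_rows([
  [[0,0.001,0],0],
  [[0,0.002,0],0],
  [[0,0.003,0],0],
  [[0,0.003,0],0],
])

```text
time_s: 8.77
ee_pos: [562.2, -13.8, 70.3]
ee_rot: [-0.077, 0.997, -0.001, 0.0]
force: [1.2, -9.3, 0.6]
grip_width: 0.006
grasp_force: 4.5
```

The cover is against the stop: 9 N and no further motion. I'll back off, rise and move clear.

Emit:
send_rows([
  [[0,-0.008,0],0],
  [[0,-0.02,0],0],
  [[0,-0.02,-0.03],0],
  [[0,-0.02,-0.07],0],
  [[0,-0.02,-0.11],0],
  [[0.03,-0.02,-0.15],0],
  [[0.07,-0.02,-0.16],0],
  [[0.11,-0.02,-0.16],0],
  [[0.13,-0.02,-0.16],0],
  [[0.13,-0.02,-0.16],0],
  [[0.13,-0.02,-0.16],0],
])

```text
time_s: 9.68
ee_pos: [436.2, -51.4, 230.6]
ee_rot: [-0.078, 0.997, 0.001, 0.001]
force: [-0.2, -0.2, 0.0]
grip_width: 0.007
grasp_force: 0.0
```

Run:
```python
from h import *
im,d=manip.capture("scene")
c=cv2.resize(im[130:330,210:470],None,fx=3,fy=3,interpolation=cv2.INTER_CUBIC)
cv2.imwrite("pics/final.png",c[...,::-1])
o=manip.get_obs();print(o["ee_pos"],o["force"],np.abs(o["joint_vel"]).max())
for p in manip.spot_point("scene","cover"): print(p["at"],p["conf"],at_z("scene",p["at"],52).round(1))
```

```text
[436.93149428 -51.207728   230.44819574] [-0.50851917 -0.09185417  0.44464252] 0.043854684828760496
[307.6, 207.6] 0.88 [440.4 -99.6  52. ]
[451.8, 183.8] 0.82 [358.3 269.6  52. ]
[368.2, 241.3] 0.66 [555.8  45.2  52. ]
[246.2, 196.7] 0.62 [ 398.2 -256.9   52. ]
```

View pics/final.png

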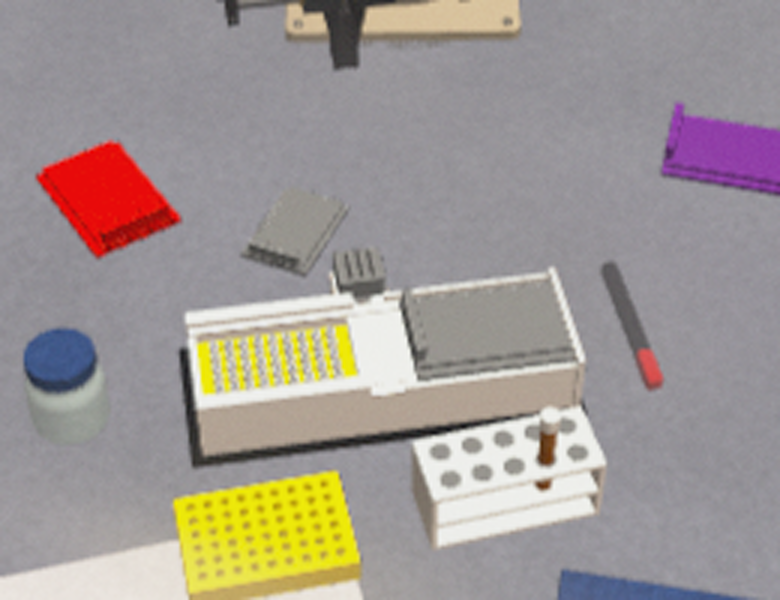

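The cover lies flat on the ledge against the stop, at crop (490,325). All the tips are uncovered at (275,355), the tab is in, the other things are where they were, and the hand is clear.

```bash
python3 -c "
from station import manip
print(manip.job_done())"
```

```text
the job is handed in; nothing more can be done
None
```

The job is done and handed in at about 10 s: the tab is fully in, the cover lies flat on the ledge against the end stop, all the tips are uncovered, and the hand is clear.

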